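# Load and close a vial reaction block

## Task

Get the reaction block ready for the shaker: stand the loose white-capped vial in the block's one empty well, pushed or lowered fully home; then lower the blue cover by its handle over the block's two dowels, without letting it drop, until it rests flush on the block; then swing the red-knobbed clip round to its stop over the end of the cover so that it cannot lift off. Leave the vials already in the block where they are, and do not disturb the other things on the bench.

Things in the scene. Friction and masses are not known exactly. Their poses are not given: they have to be found in the camera images.
- block: Aluminium reaction block fixed on the worktop, 160 x 92 mm, 45 mm high; origin at the centre of its underside, x along the length, z up. Six round wells, 23 mm across, 30 mm deep, at x = -40, 0, +40 and y = -24, +24 mm; five hold vials, white caps 19 mm above the block. Two dowels at (-66, +34) and (+66, -34) mm. The clip's post is at its -x end, towards the robot.
- block_seat (a point): Centre of the block's top face, 45 mm above the worktop, axes as the block's; the cover's origin comes here when it is seated flush (either way round).
- free_well (a point): Centre of the floor of the one empty well, the one at x = -40, y = -24 mm of the block, 30 mm below the block's top; the vial's origin comes here when the vial is fully home.
- dowel_a (a point): Tip of one steel dowel, 8 mm thick with a bullet-shaped end, 34 mm above the block's top, at (-66, +34) mm of the block.
- dowel_b (a point): Tip of the other, equal dowel, at (+66, -34) mm of the block.
- clip (a joint): Angle of the steel turn clip about its upright post (rad, counter-clockwise from above positive, -0.6 to 1.57). At 0 its arm points along the block's -y, clear of the cover's place; 1.57 is its stop, arm along +x over the cover's end. Stays where left; about 1.5 N at the knob. The arm (14 mm wide, 4 mm thick) passes 2 mm over a seated cover and hits one that is not.
- clip_pivot (a point): Point on the clip's axis at the underside of its arm: 94 mm from the block's centre towards -x, 27 mm above the block's top. Axes as the block's.
- clip_knob (a point): Centre of the red round knob standing on the end of the clip's arm, 40 mm from the clip's axis; knob 12 mm thick, from 4 to 26 mm above the arm's underside (this point 15 mm above it). Turns with the clip.
- cover: Blue anodised cover plate with a steel bridge handle, loose, 160 x 92 x 25 mm, 0.35 kg; origin at the centre of its underside, x along the length, z up. Two through holes of 10 mm at (-66, +34) and (+66, -34) mm for the dowels; six 28 mm pockets 20 mm deep from below for the caps, with 10 mm needle ports above them. It lies right side up on the worktop.
- cover_handle (a point): Centre of the handle's bar, 40 mm above the cover's top face (65 mm above its underside), over its middle. Bar 78 mm along the cover's x, 12 mm wide along y and 12 mm high; 34 mm free below it.
- vial: The vial to be loaded: glass screw-cap vial, 21 mm across, 49 mm high, white cap 19 mm across on the top 9 mm; stands on the worktop to one side of the block and cover; origin at the centre of its underside, z up.
- big_vial: A larger vial with a black cap, 24 mm across, 56 mm high, standing on the worktop on the other side: not part of the job, does not fit the wells. Origin under its centre.
- petri: Petri dish, 65 mm across, 16 mm high, on the right; a bystander.
- bench_timer: White bench timer, 62 x 62 x 18 mm, on the right; a bystander.
- notebook: Dark blue logbook, 200 x 151 x 14 mm, on the left; a bystander.
- pen: Blue pen, 134 mm, lying on the logbook; a bystander.
- black_marker: Black marker pen, 126 mm, behind the block and cover; a bystander.
- rack_vial_1: White-capped vial (21 x 49 mm) already home in the block's well: nearest the robot, left (+y); origin at the centre of its underside.
- rack_vial_2: White-capped vial (21 x 49 mm) already home in the block's well: middle, right (-y); origin at the centre of its underside.
- rack_vial_3: White-capped vial (21 x 49 mm) already home in the block's well: middle, left (+y); origin at the centre of its underside.
- rack_vial_4: White-capped vial (21 x 49 mm) already home in the block's well: far, right (-y); origin at the centre of its underside.
- rack_vial_5: White-capped vial (21 x 49 mm) already home in the block's well: far, left (+y); origin at the centre of its underside.

How it is judged:
On the way, in this order (a step that is already met when the one before it is completed fails the run):
1. the loose vial stands fully home in the empty well, released (horizontal distance between vial and free_well below 0.004 m and z of vial in the frame of free_well between -0.0025 and 0.0025 m and angle between vial's own z axis and vertical below 0.1 rad and contact force between the fingers and vial below 0.05 N), for 0.2 s.
2. the cover rests flush on the block, over both dowels (horizontal distance between vial and free_well below 0.004 m and z of vial in the frame of free_well between -0.0025 and 0.0025 m and angle between vial's own z axis and vertical below 0.1 rad and horizontal distance between cover and block_seat below 0.003 m and z of cover in the frame of block_seat between -0.002 and 0.002 m and angle between cover's own z axis and vertical below 0.025 rad and angle between the x axis of cover and the x axis of block, either way round below 0.06 rad), for 0.2 s.
3. the clip is swung to its stop over the cover (horizontal distance between cover and block_seat below 0.003 m and z of cover in the frame of block_seat between -0.002 and 0.002 m and angle between cover's own z axis and vertical below 0.025 rad and angle between the x axis of cover and the x axis of block, either way round below 0.06 rad and value of joint clip above 1.4 rad), for 0.2 s.
At the end, for the whole second after the job is handed in: The vial stands in the formerly empty well, within 4 mm of its axis and 2.5 mm of its floor; the cover lies flush on the block (within 2 mm in height, 3 mm sideways, 0.025 rad of level); the clip is turned past 1.4 rad, over the cover; everything is at rest (all of step 3 and horizontal distance between vial and free_well below 0.004 m and z of vial in the frame of free_well between -0.0025 and 0.0025 m and angle between vial's own z axis and vertical below 0.1 rad and linear speed of each of cover, vial below 0.02 m/s and velocity of joint clip below 0.1 rad/s); the robot touches nothing.
It fails at once if the cover is dropped: it moves faster than 0.4 m/s within 45 mm above its seat (horizontal distance between cover and block_seat below 0.03 m and z of cover in the frame of block_seat below 0.045 m and linear speed of cover above 0.4 m/s).
It fails at once if a vial already in the block is taken out or shifted by more than 12 mm (distance of any of rack_vial_1, rack_vial_2, rack_vial_3, rack_vial_4, rack_vial_5 from where it was at the start of the episode above 0.012 m).
It fails at once if a bystander is pushed more than 30 mm or the large vial is knocked over (distance of any of big_vial, petri, bench_timer, notebook, pen, black_marker from where it was at the start of the episode above 0.03 m or angle between big_vial's own z axis and vertical above 0.5 rad).
It also fails if it takes over 67 s, if anything falls off the work surface, if the arm or the gripper's body presses on something with over 40 N, if the wrist force passes 120 N, or if a joint passes its speed limit or range.

## Robot

A 7-joint arm with a two-finger parallel gripper is mounted at the origin on a cart in front of the work surface, level with it; the furniture and walls round the work are solid. World frame = base frame: x ahead of the robot, y to its left, z up, the work surface at z = 0. Lengths are in m, angles in rad, forces in N, time in s.
With the tool pointing down it reaches from about 0.35 to 0.9 m from the base axis. Payload 19.9 kg.
Tool frame: the origin (TCP) lies midway between the tips of the shut fingers; the grasp point (between the pads) lies 19 mm behind it; z points along the fingers, y is the line along which they close (so a half turn about z gives the same grasp; the last joint's range is limited). The gripper opens to 94 mm and grips with 3 to 60 N. Pads are 16 mm wide; open, the fingers measure 119 mm over their backs; the gripper's body (75 mm by 177 mm) begins 78 mm behind the grasp point.
Start: joints at [-1.185, 0.417, -0.01, 1.614, 0.005, 1.111, -0.053], TCP at [0.259, 0.569, 0.205] pointing down, gripper open.
Joint ranges: [-2.81, 2.81], [-0.39, 2.02], [-1.27, 1.25], [0.06, 2.57], [-1.19, 4.33], [0.19, 2], [-2.82, 2.82]. Speed limits (rad/s): [1.89, 1.89, 2.39, 2.39, 3.01, 3.01, 3.01].

## Interface

Orientations are given as [roll, pitch, yaw] about the fixed x, y, z axes, in that order (R = Rz(yaw) Ry(pitch) Rx(roll)).
In Python, from plant import robot gives the robot as it stands.
- The arm moves only by the tool carry_out, never from a script. Its argument "steps" is a list that holds one entry, the list of rows, each a list of 4 numbers: the shift along the tool's x, y, z in cm, then the turn about the tool's z in rad. In form: [[[tx, ty, tz, spin], ...]]. A call has 1 to 20 rows; each row is the pose to reach, as a shift and turn from the pose commanded when the call began, along the tool's axes at that moment; what a row does not reach only later rows make up. A row lasts 1/12 s, in which the tool goes at most 41.7 mm and 7.16 degrees, less where a joint would pass 70% of its speed; a pose out of reach is approached as far as the arm can. A call with a gripper value outside its range is refused whole. "hand" is the opening, from -1 (shut) to 1 (fully open), set as the call begins (left out, the last holds). The fingers move at their own pace and stop on an object; "grip_force" is the grip in N (left out, the last holds). Time passes only in rows, so rows that repeat a pose let the fingers close. It gives the time, the measured TCP pose, the force, the opening and the grip force at its end, in the units of the state.
- robot.read_state(): the state, without advancing time (a new reading comes with each control period).
- robot.camera(name): name is "scene" or "top" or "wrist"; returns the picture (420x560x3 uint8, blue, green, red); there is no depth.
- robot.camera_info(name): a dict with "fx", "fy", "cx", "cy" (pixels), "D" ([k1, k2, p1, p2, k3] as OpenCV has them; the pictures are not rectified), "camera_from_world" (4x4, takes a point from world to camera coordinates); the wrist camera has in their place "T_tool_cam" (4x4, takes a point from camera to tool coordinates, whose origin is the TCP and whose axes are the flange's). Camera axes: x right, y up, looking along -z (the intrinsics and any distortion apply to the point x, -y, -z); pixel columns grow to the right and rows downward; lengths in m; the calibration is good to about 2 mm. A picture is of the moment at which its call begins: read the wrist's pose just before it. camera_info takes no time and is no camera call.
- robot.hand_in(): hands the job in; it is judged then, once.
The state is a dict: "t": time; "joint_pos": joint angles; "joint_velocities": joint speeds; "joint_efforts": joint torques, N m; "eef_pos": TCP position; "orientation": TCP orientation; "contact_force": force on the tool from outside, world axes, zero at the start; "ft_torque": the same for the moment, N m; "gripper_width": finger opening in m; "finger_force": force on a finger pad.
Only numpy, scipy, OpenCV 4.12 (cv2) and the standard library are available. Lean on these libraries where they do the work, as an engineer would, in place of code of your own. Each camera call takes 0.05 s, during which the arm holds its last target. There are 200 camera calls.

## Working session

There is one attempt and no reset: what is moved stays moved. The work goes in short steps, Python scripts to look and compute and a tool call to move; the robot and the scene stay as the last step left them, time stands still between calls to the robot, and variables do not carry over. Pictures are saved under pics/ and viewed, at most 10 in all, crops included, and the job is handed in when it is done.

Besides the shell and the picture viewer there is one more tool, called by a JSON object that holds its "method" and its "body", one argument or row to a line. carry_out: Moves the arm, as the interface text tells. Its arguments: {"type":"object","properties":{"steps":{"type":"array","items":{"type":"array","items":{"type":"array","items":{"type":"number"}}}},"hand":{"type":"number"},"grip_force":{"type":"number"}},"required":["steps"]}

```bash
mkdir -p pics
cat > h.py <<'E'
from plant import robot
import numpy as np, cv2
def ray(info,T_wc,px):
    K=np.array([[info['fx'],0,info['cx']],[0,info['fy'],info['cy']],[0,0,1.]])
    p=cv2.undistortPoints(np.array(px,float).reshape(-1,1,2),K,np.array(info['D'],float)).reshape(-1,2)
    d=np.c_[p[:,0],-p[:,1],-np.ones(len(p))]
    return T_wc[:3,3],d@T_wc[:3,:3].T
def onplane(name,px,z,T=None):
    i=robot.camera_info(name)
    if T is None: T=np.linalg.inv(np.array(i['camera_from_world']))
    o,d=ray(i,T,px); return o+d*((z-o[2])/d[:,2])[:,None]
E
python3 - <<'E'
from h import *
s=robot.read_state();print(s)
for n in('top','scene'):
    im=robot.camera(n);cv2.imwrite(f'pics/{n}0.png',im)
    print(n,robot.camera_info(n))
a=cv2.imread('pics/top0.png');cv2.imwrite('pics/top0b.png',cv2.resize(a,(800,600)))
print(robot.camera_info('wrist'))
E
```

```text
{'t': 0.0, 'joint_pos': array([-1.18546681,  0.41795756, -0.01032251,  1.61420362,  0.00471193,
        1.11069467, -0.05298841]), 'joint_velocities': array([-7.29706723e-04,  5.94341002e-05, -8.55893648e-04,  1.15171712e-03,
        5.52401187e-04,  6.06104137e-04, -2.09321649e-04]), 'joint_efforts': array([ 2.43460127e-04, -8.51259685e+01,  6.38481081e-01, -4.25985646e+01,
       -4.89715766e-02,  1.86979305e-02,  1.55111757e-04]), 'eef_pos': array([0.25858395, 0.56856646, 0.20482307]), 'orientation': array([-3.14035689e+00,  9.51189466e-05,  2.71480629e+00]), 'contact_force': array([ 0.35481863, -0.02530387, -1.09248728]), 'ft_torque': array([-0.0028272 ,  0.06883506, -0.00125915]), 'finger_force': 0.0, 'gripper_width': 0.09426847633576045}
top {'fx': 489.6248089607122, 'fy': 489.6248089607122, 'cx': 280.0609930440137, 'cy': 213.5568614378446, 'D': array([-0.10859983,  0.        ,  0.        ,  0.        ,  0.        ]), 'camera_from_world': array([[-4.09660467e-02, -9.99160528e-01, -1.48019413e-04,
        -7.94617906e-03],
       [ 9.75689114e-01, -4.00356285e-02,  2.15471348e-0
[... 491 characters left out ...]
 0.40282701,  0.87244853, -0.23837899],
       [-0.5370074 , -0.68808551,  0.48801781, -1.11601357],
       [ 0.        ,  0.        ,  0.        ,  1.        ]])}
{'fx': 374.1177819544276, 'fy': 374.1177819544276, 'cx': 282.8484858786824, 'cy': 211.48507878954086, 'D': array([-0.10070721,  0.        ,  0.        ,  0.        ,  0.        ]), 'T_tool_cam': array([[ 3.93663840e-04,  9.66230740e-01,  2.57678097e-01,
         7.43080011e-02],
       [ 9.99998928e-01, -1.69142376e-05, -1.46430902e-03,
        -8.63144261e-04],
       [-1.41050196e-03,  2.57678397e-01, -9.66229711e-01,
        -1.79564333e-01],
       [ 0.00000000e+00,  0.00000000e+00,  0.00000000e+00,
         1.00000000e+00]])}
```

View pics/top0.png

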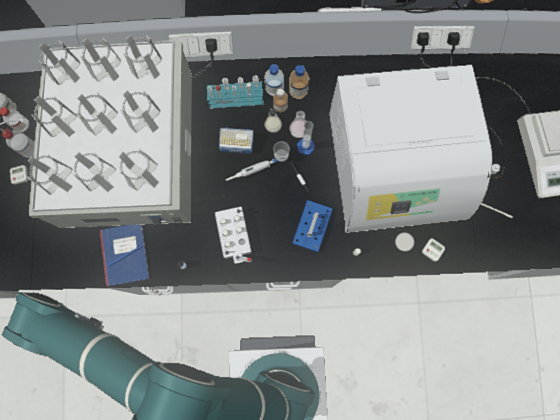

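View pics/scene0.png

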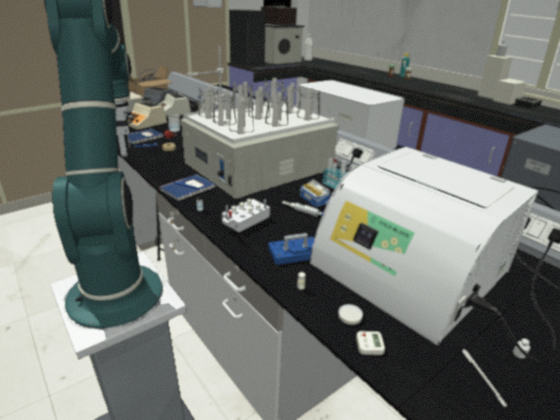

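The top view shows the block at (231,232) with its clip at (244,261), the cover at (313,226), the loose vial at (357,251), the big vial at (182,265), the petri dish at (405,242) and the timer at (434,250). I'll get coarse positions from this view, then refine them with the wrist camera.

Run:
```python
from h import *
for n,p,z in [('vial',(357,251),.047),('block',(231,232),.055),('cover',(313,226),.025),('big',(182,265),.05),('petri',(405,242),.016),('nb',(125,255),.01)]:
    print(n,onplane('top',[p],z).round(3)[0])
s=robot.read_state();y=s['orientation'][2];print(y)
# pose wanted: TCP so camera looks at midpoint of block & cover
```

```text
vial [ 0.461 -0.288  0.047]
block [0.542 0.137 0.055]
cover [ 0.557 -0.145  0.025]
big [0.437 0.305 0.05 ]
petri [ 0.489 -0.464  0.016]
nb [0.483 0.514 0.01 ]
2.7148182271898844
```

{"method": "carry_out", "body": {
  "steps": [
    [[-2.5,-2.5,-2,0],[-5,-5,-4,0],[-8,-8,-6,-0.05],[-11,-11,-8,-0.1],[-14,-14,-9.5,-0.15],[-17,-17,-9.5,-0.2],[-20,-20,-9.5,-0.25],[-23,-22.5,-9.5,-0.3],[-26,-25.5,-9.5,-0.35],[-29,-28.5,-9.5,-0.4],[-32,-31.5,-9.5,-0.427],[-35,-34,-9.5,-0.427],[-38,-37,-9.5,-0.427],[-41,-40,-9.5,-0.427],[-43,-42,-9.5,-0.427],[-43.7,-42.7,-9.5,-0.427],[-43.7,-42.7,-9.5,-0.427],[-43.7,-42.7,-9.5,-0.427],[-43.7,-42.7,-9.5,-0.427],[-43.7,-42.7,-9.5,-0.427]]
  ],
  "hand": 1
}}

```text
t: 1.77
eef_pos: [0.4795, 0.0006, 0.3004]
orientation: [3.141, -0.0, -3.139]
contact_force: [-0.5, 0.6, -0.6]
gripper_width: 0.0938
finger_force: 0.0
```

```bash
cat >> h.py <<'E'
from scipy.spatial.transform import Rotation as Ro
def wristT(s):
    T=np.eye(4);T[:3,:3]=Ro.from_euler('xyz',s['orientation']).as_matrix();T[:3,3]=s['eef_pos']
    return T@np.array(robot.camera_info('wrist')['T_tool_cam'])
def snap(name):
    s=robot.read_state();im=robot.camera('wrist');cv2.imwrite(f'pics/{name}.png',im)
    np.save(f'pics/{name}.npy',wristT(s));return s,im
E
python3 - <<'E'
from h import *
s,im=snap('w1');print(s['t'],s['eef_pos'],s['orientation'],s['contact_force'])
E
```

```text
1.7667 [0.47946744 0.00061151 0.30040109] [ 3.14143973e+00 -2.42999486e-04 -3.13942804e+00] [-0.49626948  0.60188049 -0.6271321 ]
```

View pics/w1.png

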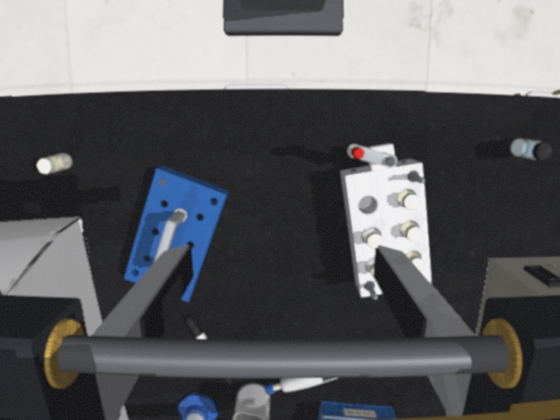

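The wrist view shows the loose vial's cap at (47,165), the cover with corners (160,168), (227,191) and (125,280), and the block with corners (342,170), (423,163) and (360,297). The empty well is at (368,205) and the red knob at (358,153).

Run:
```python
from h import *
im=cv2.imread('pics/w1.png');T=np.load('pics/w1.npy');P=lambda p,z:onplane('wrist',p,z,T)
g=cv2.cvtColor(im,cv2.COLOR_BGR2GRAY)
def sub(p):
    c=np.array(p,np.float32).reshape(-1,1,2);cv2.cornerSubPix(g,c,(4,4),(-1,-1),(3,30,.01));return c.reshape(-1,2)
cc=sub([(160,168),(227,191),(125,280),(188,300)]);print(cc);w=P(cc,.025);print('cover',w[:,:2].round(4));print(np.linalg.norm(w[0]-w[1]),np.linalg.norm(w[0]-w[2]),np.linalg.norm(w[1]-w[3]))
bc=sub([(342,170),(423,163),(360,297),(433,290)]);print(bc);w=P(bc,.045);print('block',w[:,:2].round(4));print(np.linalg.norm(w[0]-w[1]),np.linalg.norm(w[0]-w[2]))
hsv=cv2.cvtColor(im,cv2.COLOR_BGR2HSV)
red=cv2.inRange(hsv,(0,150,100),(8,255,255))|cv2.inRange(hsv,(172,150,100),(180,255,255))
n,l,st,ce=cv2.connectedComponentsWithStats(red)
for k in range(1,n):
    if st[k,4]>20:print('red',st[k],ce[k],P([ce[k]],.098))
r=im[140:190,25:85];print(r.max(2)[5:45:3,::4])
print('vial',P([(47,165)],.049))
cv2.imwrite('pics/c1.png',cv2.resize(im[130:310,20:450],(800,335)))
```

```text
[[160.      168.     ]
 [226.50674 194.6576 ]
 [123.39225 278.19016]
 [188.05132 301.64194]]
cover [[ 0.471  -0.1515]
 [ 0.5047 -0.0699]
 [ 0.6202 -0.215 ]
 [ 0.6538 -0.1285]]
0.08829051721688372 0.16211506619905436 0.1601573825089771
[[339.59445 170.2379 ]
 [421.8424  162.27267]
 [360.61856 296.78485]
 [433.      290.     ]]
block [[0.4707 0.0668]
 [0.4604 0.1645]
 [0.6351 0.1014]
 [0.6266 0.1967]]
0.09818471233935833 0.16798922677949096
red [352 148  11  11  90] [357.24444444 152.84444444] [[0.44467504 0.0760579  0.098     ]]
[[ 38  38  44  38  42  46  42  42  40  41  41  41  42  37  34]
 [ 40  38  42  39  44  39  41  35  40  37  36  36  37  37  41]
 [ 42  43  38  42  42  41  41  39  42  37  36  35  41  40  40]
 [ 40  41  41  36  43  39  43  57  95 124 120  55  39  40  41]
 [ 43  42  39  39  70  88 126 169 167 164 158 147  37  39  41]
 [ 41  40  30  63 236 234 177 185 193 196 174 164  53  44  42]
 [ 40  40  32 178 240 241 225 177 199 203 162 156  49  44  40]
 [ 38  40  27 189 240 240 238 167 192 187 169 135  44  41  43]
 [ 41  37  34  92 240 240 232 153 170 114  89  47  43  41  46]
 [ 41  43  41  44 194 235 147  98  61  43  38  43  40  41  41]
 [ 37  38  40  40  36  49  38  36  41  35  38  33  33  36  43]
 [ 38  39  42  37  35  32  21  30  26  34  31  36  27  35  42]
 [ 33  32  30  31  32  33  34  33  30  28  32  32  32  36  39]
 [ 34  30  28  31  28  33  33  36  28  31  30  31  27  35  39]]
vial [[ 0.46247587 -0.28427501  0.049     ]]
```

View pics/c1.png

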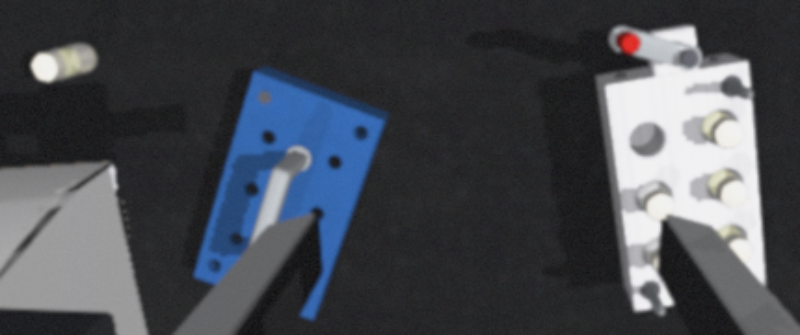

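The crop confirms the empty well at crop (648,138), the dowels at (735,88) and (650,292), and the vial cap at (45,66). Next I'll check clearance to the white machine, then hover over the vial.

Run:
```python
from h import *
print('front bottom scene z0',onplane('scene',[(318,268),(440,335)],0).round(3))
print('front top-view',[onplane('top',[(347,229),(478,208)],z).round(3).tolist() for z in(0,.1,.2)])
T=np.load('pics/w1.npy')
print('wrist corner',[onplane('wrist',[(81,218)],z,T).round(3).tolist() for z in(0,.1,.2)])
im=cv2.imread('pics/w1.png');m=(im.min(2)>200).astype(np.uint8)[150:180,25:65];ys,xs=np.nonzero(m);print(xs.mean()+25,ys.mean()+150,len(xs));c=[(xs.min()+xs.max())/2+25,(ys.min()+ys.max())/2+150];print(c,onplane('wrist',[c],.049,T))
```

```text
front bottom scene z0 [[ 0.568 -0.251  0.   ]
 [ 0.635 -0.655  0.   ]]
front top-view [[[0.546, -0.266, 0.0], [0.603, -0.748, 0.0]], [[0.528, -0.251, 0.1], [0.581, -0.705, 0.1]], [[0.51, -0.237, 0.2], [0.56, -0.662, 0.2]]]
wrist corner [[[0.543, -0.277, 0.0]], [[0.514, -0.22, 0.1]], [[0.485, -0.162, 0.2]]]
43.95774647887324 165.64788732394365 142
[np.float64(44.0), np.float64(165.5)] [[ 0.46301865 -0.28834518  0.049     ]]
```

{"method": "carry_out", "body": {
  "steps": [
    [[0.2,-2,0,0],[0.4,-5,0,0],[0.6,-8,1,0],[0.8,-11,2,0],[1.0,-14,4,0],[1.2,-17,6,0],[1.4,-20,8,0],[1.6,-23,10,0],[1.7,-26,12,0],[1.7,-28,13.5,0],[1.7,-28.9,14,0],[1.7,-28.9,14,0],[1.7,-28.9,14,0],[1.7,-28.9,14,0]]
  ]
}}

```text
t: 2.98
eef_pos: [0.4637, -0.2882, 0.1614]
orientation: [3.141, 0.001, -3.14]
contact_force: [1.2, -0.4, 1.3]
gripper_width: 0.0941
finger_force: 0.0
```

Run:
```python
from h import *
s,im=snap('w2');T=wristT(s);print(s['t'],s['eef_pos'],s['orientation'])
m=((im.min(2)>190)).astype(np.uint8);m[300:]=0
n,l,st,ce=cv2.connectedComponentsWithStats(m)
for k in range(1,n):
    if st[k,4]>150:print(st[k],ce[k],onplane('wrist',[ce[k]],.049,T))
```

```text
2.9833 [ 0.46371324 -0.28822273  0.16141617] [ 3.14132448e+00  1.22950048e-03 -3.13954959e+00]
[    0     0   560   104 50788] [269.83578798  51.79629046] [[ 0.34527983 -0.2986588   0.049     ]]
[  0 162  34  34 592] [ 12.32263514 181.73310811] [[ 0.44178376 -0.51595962  0.049     ]]
[  68  196   63   63 3028] [ 99.10402906 227.15885073] [[ 0.48110651 -0.44275152  0.049     ]]
[272 197  22  21 364] [282.16483516 206.64285714] [[ 0.46315893 -0.28932597  0.049     ]]
```

View pics/w2.png

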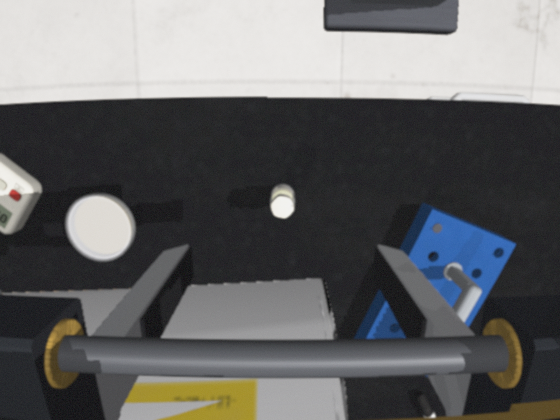

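The vial stands alone at (283,207), which puts it at (0.463,-0.289), almost under the TCP. I'll descend and grip.

{"method": "carry_out", "body": {
  "steps": [
    [[0.0,-0.1,2,0],[0.0,-0.1,5,0],[0.0,-0.1,8,0],[0.0,-0.1,10,0],[0.0,-0.1,11.5,0],[0.0,-0.1,12.3,0],[0.0,-0.1,12.7,0],[0.0,-0.1,12.7,0],[0.0,-0.1,12.7,0]]
  ]
}}

```text
t: 3.78
eef_pos: [0.4635, -0.2906, 0.0345]
orientation: [-3.141, 0.001, -3.141]
contact_force: [0.2, 0.2, -0.1]
gripper_width: 0.0938
finger_force: 0.0
```

{"method": "carry_out", "body": {
  "steps": [
    [[0,0,0,0],[0,0,0,0],[0,0,0,0],[0,0,0,0],[0,0,0,0],[0,0,0,0],[0,0,0,0],[0,0,0,0]]
  ],
  "hand": -1,
  "grip_force": 12
}}

```text
t: 4.45
eef_pos: [0.4628, -0.2907, 0.0335]
orientation: [-3.141, 0.0, -3.141]
contact_force: [0.7, -0.2, 0.1]
gripper_width: 0.0442
finger_force: 0.0
```

{"method": "carry_out", "body": {
  "steps": [
    [[0,0,0,0],[0,0,0,0],[0,0,0,0],[0,0,0,0],[0,0,0,0],[0,0,0,0]]
  ]
}}

```text
t: 4.95
eef_pos: [0.4628, -0.2907, 0.0335]
orientation: [-3.141, -0.0, -3.141]
contact_force: [0.6, 0.4, 1.0]
gripper_width: 0.0182
finger_force: 11.2
```

{"method": "carry_out", "body": {
  "steps": [
    [[0,0,-1,0],[0,0,-3,0],[0,0,-6,0],[0,0,-9,0],[0,0,-12,0],[0,1,-15,0],[0,4,-18,0],[0,7.5,-20,0],[0,11,-20.7,0],[0,14.5,-20.7,0],[0,18,-20.7,0],[0,21.5,-20.7,0],[0,25,-20.7,0],[0,28.5,-20.7,0],[0,32,-20.7,0],[0.3,35.5,-20.7,0],[0.3,39,-20.7,0],[0.3,42.5,-20.7,0],[0.3,46,-20.7,0],[0.3,48,-20.7,0]]
  ]
}}

```text
t: 6.62
eef_pos: [0.459, 0.1928, 0.2411]
orientation: [3.141, 0.0, -3.139]
contact_force: [0.6, 0.8, 0.1]
gripper_width: 0.0184
finger_force: 11.2
```

{"method": "carry_out", "body": {
  "steps": [
    [[0,0,0,0],[0,0,0,0],[0,0,0,0]]
  ]
}}

```text
t: 6.87
eef_pos: [0.4598, 0.1883, 0.2408]
orientation: [-3.141, 0.0, 3.141]
contact_force: [0.7, -0.5, 0.2]
gripper_width: 0.0184
finger_force: 11.2
```

Run:
```python
from h import *
s,im=snap('w3');print(s['t'],s['eef_pos'],s['orientation'],s['gripper_width'],s['finger_force'])
cv2.imwrite('pics/w3b.png',cv2.resize(im,(798,598)))
```

```text
6.8667 [0.45980475 0.18826981 0.24082295] [-3.14119824e+00  2.32330854e-04  3.14077975e+00] 0.01837638261778998 11.228422529966338
```

View pics/w3.png

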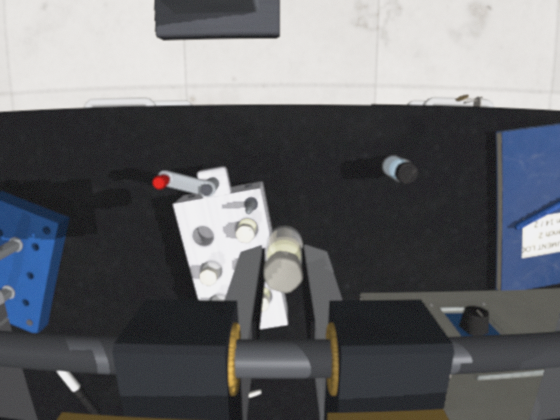

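The vial hangs vertical in the fingers with its base near (284,275). The well is at (203,236), cap 1 at (246,231), cap 2 at (210,272), the knob at (160,182), the post at (207,188) and the near corners at (175,205) and (262,184). I'll view an enlarged crop to pick the features accurately.

Run:
```python
from h import *
im=cv2.imread('pics/w3.png');c=im[160:310,140:300]
cv2.imwrite('pics/c3.png',cv2.resize(c,(640,600),interpolation=cv2.INTER_CUBIC))
T=np.load('pics/w3.npy');g=cv2.cvtColor(im,cv2.COLOR_BGR2GRAY)
m=((g<195)&(g>60)).astype(np.uint8)
n,l,st,ce=cv2.connectedComponentsWithStats(m[222:250,190:218])
for k in range(1,n):
    if st[k,4]>40: print('well',st[k],ce[k]+[190,222],onplane('wrist',[ce[k]+[190,222]],.045,T))
np.set_printoptions(linewidth=250);print(g[220:254:2,186:222:2])
```

```text
well [  2   4  22  21 348] [202.81321839 235.77873563] [[0.51214749 0.10268363 0.045     ]]
[[237 239 240 241 241 240 241 240 240 239 239 241 239 238 239 239 239 239]
 [238 239 240 241 241 241 241 240 240 239 239 241 240 237 239 239 239 239]
 [237 238 240 241 241 241 239 238 236 236 238 240 240 238 238 240 239 239]
 [239 237 240 241 239 230 208 186 176 184 204 228 239 239 238 239 239 239]
 [239 238 240 239 222 165 142 158 158 161 162 172 218 237 239 240 240 240]
 [239 238 239 229 176 150 136 159 159 161 160 158 169 221 238 240 240 240]
 [239 238 236 215 159 154 122 146 157 159 163 158 156 183 232 239 240 240]
 [240 238 235 199 159 158 134 118 149 159 162 160 156 165 220 239 239 240]
 [240 239 234 194 157 158 148 107 112 139 155 157 152 150 215 239 240 240]
 [239 240 236 214 160 155 150 129  97 103 116 120 116 130 213 238 239 239]
 [239 240 237 230 179 150 147 132 105 103 105 108 111 153 227 239 239 240]
 [239 240 239 236 219 162 143 136 113 107 111 111 130 199 238 239 239 239]
 [238 239 239 238 237 224 177 137 123 117 124 145 190 232 241 240 239 239]
 [238 240 240 239 239 239 232 217 201 192 201 220 234 240 241 240 239 240]
 [237 239 241 238 239 241 241 240 237 237 239 240 240 240 240 240 239 240]
 [228 239 240 239 239 240 241 241 241 241 241 241 241 240 240 240 237 238]
 [219 239 240 240 239 240 241 241 241 241 241 241 240 238 236 236 232 234]]
```

View pics/c3.png

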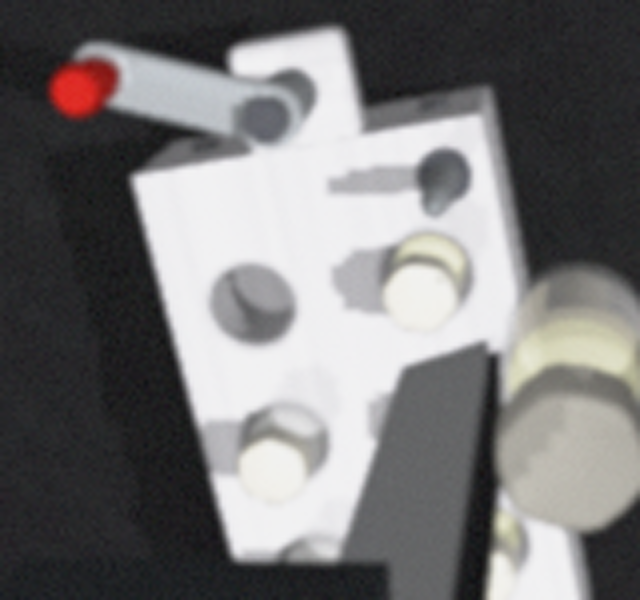

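Run:
```python
from h import *
T=np.load('pics/w3.npy');P=lambda p,z:onplane('wrist',[p],z,T)[0,:2]
D={'w':((202.9,235.8),.045,(-40,-24)),'rv1':((245.3,235),.064,(-40,24)),'rv2':((208.3,277.5),.064,(0,-24)),
'c1':((173,204.5),.045,(-80,-46)),'c2':((261.8,188),.045,(-80,46)),'post':((206.3,189.5),.076,(-94,0))}
A=[];B=[]
for k,(p,z,b) in D.items():
    q=P(p,z);print(k,q.round(4))
    A.append(np.array(b)/1e3);B.append(q)
A=np.array(A);B=np.array(B)
for sel in ([0,1,2,3,4],[0,1,2]):
    a=A[sel];b=B[sel];ac=(a-a.mean(0))@[1,1j];bc=(b-b.mean(0))@[1,1j]
    y=np.angle((bc*ac.conj()).sum());R=np.array([[np.cos(y),-np.sin(y)],[np.sin(y),np.cos(y)]])
    t=b.mean(0)-R@a.mean(0);print('yaw',y,'centre',t,'res mm',((A@R.T+t-B)*1e3).round(1).tolist(), 'well',R@[-.04,-.024]+t)
print('knob',P((159.3,183),.098))
```

```text
w [0.5122 0.1028]
rv1 [0.5048 0.15  ]
rv2 [0.5516 0.1099]
c1 [0.4779 0.0732]
c2 [0.4606 0.1662]
post [0.4557 0.1156]
yaw 0.17506536961012958 centre [0.54785148 0.13351073] res mm [[0.5, 0.1], [-0.5, 0.2], [0.4, -0.1], [-0.8, 1.1], [0.4, -1.3], [-0.4, 1.6]] well [0.51264301 0.10291067]
yaw 0.1664576959366425 centre [0.54784057 0.13320627] res mm [[0.2, 0.1], [-0.4, 0.3], [0.2, -0.4], [-1.3, 1.4], [0.7, -0.9], [-0.6, 2.1]] well [0.51237002 0.1029104 ]
knob [0.44516363 0.07844308]
```

Run:
```python
from h import *
np.set_printoptions(linewidth=250)
T=np.load('pics/w3.npy');im=cv2.imread('pics/w3.png');g=cv2.cvtColor(im,cv2.COLOR_BGR2GRAY)
for r in (232,240,248,256,262,270,278,286,292): print(r,g[r,258:312:2])
for p,z in (((283,274.5),.256),((283.5,230),.207)): print(onplane('wrist',[p],z,T)[0])
```

```text
232 [218 238 238 238 239 223 157 130 147 141 116 118 121 125 134 139 146 140 131 112  73  45  41  41  44  40  39]
240 [237 239 237 238 229 208 187 174 162 161 172 182 186 187 185 183 176 171 170 158 155 149  78  37  34  36  39]
248 [ 99 100 117 135 182 193 223 224 221 213 212 213 214 215 217 215 219 218 216 210 170 115  68  84 111 108 107]
256 [101  86  40  85 188 204 153 118 122 119 119 120 118 115 119 114 109 109 107 117 160 148  60  46  98 111 110]
262 [100  63  29  59 109 120 134 154 166 170 169 170 181 187 183 183 181 175 157 127 101 108  52  33  81 104 104]
270 [ 81  34  34 120 165 170 171 169 169 173 184 187 185 183 183 181 181 177 177 175 170 126  57  31  41  89 100]
278 [ 49  19  28  95 157 169 173 182 187 188 189 185 186 184 183 181 180 178 177 179 178 163  93  24  31  65  99]
286 [ 28  24  28 139 219 193 185 188 185 184 182 183 182 182 183 180 179 178 171 134  64  35  31  26  29  35  86]
292 [ 29  28  51 171 206 182 162 222 239 236 231 208 164 144 129 106  80  45  39  36  37  39  37  26  30  28  64]
[0.46019475 0.18759447 0.256     ]
[0.45361426 0.18796195 0.207     ]
```

{"method": "carry_out", "body": {
  "steps": [
    [[-1,-1.5,0,-0.05],[-2.5,-4,0,-0.1],[-4,-6.5,0,-0.15],[-5.26,-8.5,0,-0.173],[-5.26,-8.5,2,-0.173],[-5.26,-8.5,5,-0.173],[-5.26,-8.5,8,-0.173],[-5.26,-8.5,11,-0.173],[-5.26,-8.5,13.5,-0.173],[-5.26,-8.5,14.5,-0.173],[-5.26,-8.5,14.8,-0.173],[-5.26,-8.5,14.8,-0.173],[-5.26,-8.5,14.8,-0.173],[-5.26,-8.5,14.8,-0.173],[-5.26,-8.5,14.8,-0.173]]
  ]
}}

```text
t: 8.17
eef_pos: [0.513, 0.1045, 0.0937]
orientation: [3.141, 0.002, -2.968]
contact_force: [0.0, -0.1, -0.1]
gripper_width: 0.0184
finger_force: 11.2
```

Run:
```python
from h import *
s,im=snap('w4');print(s['t'],s['eef_pos'],s['orientation'],s['contact_force'])
cv2.imwrite('pics/c4.png',cv2.resize(im[150:330,180:400],(770,600),interpolation=cv2.INTER_CUBIC))
```

```text
8.1667 [0.51298713 0.10447601 0.09365254] [ 3.14124717e+00  1.82839612e-03 -2.96843694e+00] [ 0.02867723 -0.12941261 -0.09051977]
```

View pics/c4.png

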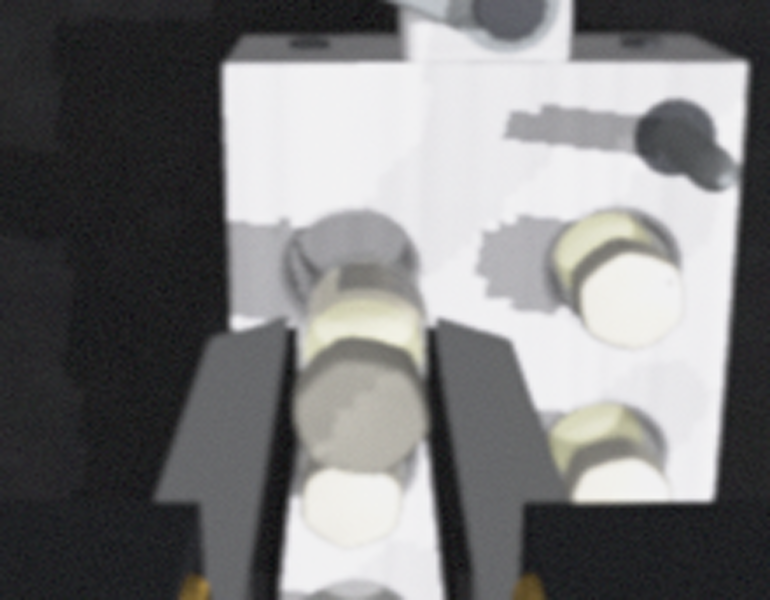

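Run:
```python
from h import *
np.set_printoptions(linewidth=250)
T=np.load('pics/w4.npy');im=cv2.imread('pics/w4.png');g=cv2.cvtColor(im,cv2.COLOR_BGR2GRAY)
s=robot.read_state();R=Ro.from_euler('xyz',s['orientation']).as_matrix()
for r in (216,220,224,228,236,244): print(r,g[r,256:312])
f=lambda p,z:print(p,((onplane('wrist',[p],z,T)[0]-s['eef_pos'])@R*1e3).round(2))
q=lambda x,y:(180+x/3.5,150+y/3.5)
print('well L,R,top');f(q(283,262),.045);f(q(415,262),.045);f(q(352,208),.045)
print('cap L,R,bottom');f(q(295,405),.109);f(q(429,405),.109);f(q(362,473),.109)
print('rv1 cap L,R, rv2');f(q(580,298),.064);f(q(682,298),.064);f(q(352,547),.064);f(q(302,500),.064);f(q(403,500),.064)
print('corners');f(q(223,63),.045);f(q(748,63),.045)
```

```text
216 [232 231 225 210 184 183 199 227 239 239 238 233 227 215 194 176 167 163 163 159 162 162 162 159 159 158 158 159 160 161 162 164 164 161 160 170 188 212 224 231 235 235 234 233 230 230 230 230 230 230 233 233 233 233 231 233]
220 [178 177 173 172 176 173 171 158 145 143 151 160 162 159 157 159 158 160 161 161 161 163 161 159 158 158 158 158 161 160 163 162 163 163 159 157 158 160 161 165 194 220 230 232 231 230 230 230 232 231 233 232 233 231 231 232]
224 [179 179 177 174 168 152 139 139 135 132 143 158 161 160 158 159 162 159 161 161 160 163 163 159 157 159 157 158 159 161 163 160 161 159 161 160 157 158 149 133 131 147 176 212 225 230 231 232 231 231 233 233 233 232 233 235]
228 [180 179 177 168 152 131 128 140 150 141 122 112 122 140 151 156 156 156 155 152 148 146 144 144 141 143 144 145 147 143 144 144 146 153 155 147 143 131 122 114 115 124 146 173 208 226 230 230 232 232 234 236 238 238 239 240]
236 [179 180 177 173 165 149 135 122 116 132 144 144 140 145 155 165 167 167 170 163 145 130 129 133 134 141 140 141 141 143 140 142 140 139 140 137 134 133 133 140 143 139 154 182
[... 410 characters left out ...]
48.45]
(280.57142857142856, 209.42857142857144) [15.04 -2.19 48.43]
cap L,R,bottom
(264.2857142857143, 265.7142857142857) [  4.24  -9.63 -15.55]
(302.57142857142856, 265.7142857142857) [  4.23   8.51 -15.55]
(283.42857142857144, 285.1428571428571) [ -5.9   -0.55 -15.53]
rv1 cap L,R, rv2
(345.7142857142857, 235.14285714285714) [ 4.31 36.38 29.46]
(374.8571428571429, 235.14285714285714) [ 4.25 53.79 29.47]
(280.57142857142856, 306.2857142857143) [-42.64  -2.19  29.52]
(266.2857142857143, 292.8571428571429) [-33.3  -11.    29.51]
(295.1428571428571, 292.8571428571429) [-33.3    6.83  29.51]
corners
(243.71428571428572, 168.0) [ 41.34 -24.78  48.38]
(393.7142857142857, 168.0) [41.56 67.84 48.41]
```

Run:
```python
from h import *
T=np.load('pics/w4.npy');s=robot.read_state();R=Ro.from_euler('xyz',s['orientation']).as_matrix()
f=lambda p,z:print(np.round(p,1),((onplane('wrist',[p],z,T)[0]-s['eef_pos'])@R*1e3).round(2))
q=lambda x,y:(180+x/3.5,150+y/3.3333)
print('well L,R,top');f(q(283,262),.045);f(q(415,262),.045);f(q(352,208),.045)
print('cap L,R,bottom');f(q(295,405),.109);f(q(429,405),.109);f(q(362,473),.109)
print('rv1 cap L,R,bot, rv2');f(q(580,298),.064);f(q(682,298),.064);f(q(630,348),.064);f(q(352,547),.064);f(q(302,500),.064);f(q(403,500),.064)
print('corners');f(q(223,63),.045);f(q(748,63),.045)
```

```text
well L,R,top
[260.9 228.6] [  2.36 -14.82  48.45]
[298.6 228.6] [ 2.36  9.3  48.46]
[280.6 212.4] [13.1  -2.19 48.44]
cap L,R,bottom
[264.3 271.5] [  1.25  -9.67 -15.55]
[302.6 271.5] [  1.25   8.56 -15.54]
[283.4 291.9] [ -9.51  -0.55 -15.53]
rv1 cap L,R,bot, rv2
[345.7 239.4] [ 1.64 36.5  29.47]
[374.9 239.4] [ 1.58 53.97 29.47]
[360.  254.4] [-7.93 45.59 29.48]
[280.6 314.1] [-48.19  -2.2   29.53]
[266.3 300. ] [-38.24 -11.07  29.51]
[295.1 300. ] [-38.24   6.88  29.52]
corners
[243.7 168.9] [ 40.78 -24.79  48.39]
[393.7 168.9] [41.   67.88 48.41]
```

The crop shows the vial held about 15 mm above the well, offset by roughly 1.4 mm in tool x and -2 mm in tool y. I'll correct that and lower it slowly.

{"method": "carry_out", "body": {
  "steps": [
    [[0.14,-0.2,0.2,0],[0.14,-0.2,0.5,0],[0.14,-0.2,0.8,0],[0.14,-0.2,1.1,0],[0.14,-0.2,1.4,0],[0.14,-0.2,1.6,0],[0.14,-0.2,1.8,0],[0.14,-0.2,2.0,0],[0.14,-0.2,2.0,0]]
  ]
}}

```text
t: 8.97
eef_pos: [0.5111, 0.1021, 0.072]
orientation: [-3.141, -0.001, -2.968]
contact_force: [0.4, -0.0, 0.6]
gripper_width: 0.0183
finger_force: 11.2
```

{"method": "carry_out", "body": {
  "steps": [
    [[0,0,0.3,0],[0,0,0.6,0],[0,0,0.9,0],[0,0,1.2,0],[0,0,1.5,0],[0,0,1.7,0],[0,0,1.9,0],[0,0,2.1,0],[0,0,2.2,0],[0,0,2.3,0],[0,0,2.3,0],[0,0,2.3,0]]
  ]
}}

```text
t: 9.97
eef_pos: [0.5113, 0.1021, 0.0495]
orientation: [-3.142, 0.0, -2.968]
contact_force: [-0.8, -0.2, -1.1]
gripper_width: 0.0186
finger_force: 11.2
```

{"method": "carry_out", "body": {
  "steps": [
    [[0,0,0,0],[0,0,0,0],[0,0,0,0],[0,0,0,0],[0,0,-0.5,0],[0,0,-1.5,0],[0,0,-3,0],[0,0,-5,0],[0,0,-7,0],[0,0,-9,0],[0,0,-11,0],[0,0,-11,0],[0,0,-11,0]]
  ],
  "hand": -0.3
}}

```text
t: 11.05
eef_pos: [0.5119, 0.1023, 0.161]
orientation: [3.141, 0.002, -2.968]
contact_force: [0.6, -0.6, 0.2]
gripper_width: 0.0327
finger_force: 0.0
```

Run:
```python
from h import *
s,im=snap('w5');print(s['t'],s['eef_pos'],s['orientation'],s['contact_force'])
cv2.imwrite('pics/c5.png',cv2.resize(im[130:330,160:440],(784,560),interpolation=cv2.INTER_CUBIC))
```

```text
11.05 [0.51185914 0.10227821 0.16102032] [ 3.14106363e+00  2.45327896e-03 -2.96836957e+00] [ 0.60099774 -0.59051136  0.19631648]
```

View pics/c5.png

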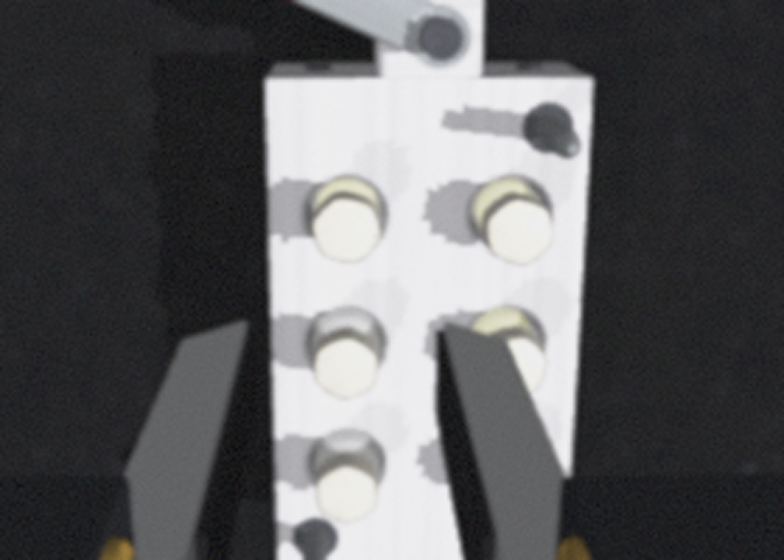

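The vial is home: its cap at crop (346,222) matches its neighbour at (519,224). Before going to the cover I'll triangulate the machine's corner to check gripper clearance.

Run:
```python
from h import *
i=robot.camera_info('wrist')
def tri(obs):
    A=np.zeros((3,3));b=np.zeros(3)
    for o,d in obs:
        d=d/np.linalg.norm(d);M=np.eye(3)-np.outer(d,d);A+=M;b+=M@o
    x=np.linalg.solve(A,b);return x.round(4),[np.linalg.norm((np.eye(3)-np.outer(d,d)/(d@d))@(x-o)).round(4) for o,d in obs]
g=lambda n,p:(lambda r:(r[0],r[1][0]))(ray(i,np.load(f'pics/{n}.npy'),[p]))
it=robot.camera_info('top');t=lambda p:(lambda r:(r[0],r[1][0]))(ray(it,np.linalg.inv(it['camera_from_world']),[p]))
print(tri([g('w1',(81,218)),g('w2',(325,280))]))
# candidates for machine left side edge, second points
print(tri([g('w1',(81,218)),g('w2',(325,280)),t((345,228))]))
im=cv2.imread('pics/w1.png');print('cover tool')
c=np.array([0.5624,-0.1412]);
for z in (.15,.2,.25): print(z,onplane('top',[(345,228),(332,85)],z).round(3).tolist(), onplane('wrist',[(81,218),(97,280)],z,np.load('pics/w1.npy')).round(3).tolist())
```

```text
(array([ 0.5302, -0.252 ,  0.0439]), [np.float64(0.0), np.float64(0.0)])
(array([ 0.5357, -0.2532,  0.0392]), [np.float64(0.0044), np.float64(0.0036), np.float64(0.007)])
cover tool
0.15 [[0.522, -0.238, 0.15], [1.025, -0.229, 0.15]] [[0.5, -0.191, 0.15], [0.564, -0.184, 0.15]]
0.2 [[0.513, -0.231, 0.2], [1.0, -0.223, 0.2]] [[0.485, -0.162, 0.2], [0.539, -0.156, 0.2]]
0.25 [[0.504, -0.224, 0.25], [0.974, -0.216, 0.25]] [[0.471, -0.133, 0.25], [0.515, -0.128, 0.25]]
```

{"method": "carry_out", "body": {
  "steps": [
    [[0,-1,-1,0.05],[0,-3,-2,0.1],[0,-6,-3,0.15],[0,-9,-3,0.2],[-0.2,-12,-3,0.25],[-0.4,-15,-3,0.3],[-0.6,-18,-3,0.37],[-0.7,-21,-3,0.45],[-0.7,-23.5,-3,0.52],[-0.7,-24.8,-3,0.563],[-0.7,-24.8,-3,0.563],[-0.7,-24.8,-3,0.563],[-0.7,-24.8,-3,0.563],[-0.7,-24.8,-3,0.563]]
  ],
  "hand": 0.3
}}

```text
t: 12.27
eef_pos: [0.5609, -0.1397, 0.1894]
orientation: [3.141, -0.0, 2.754]
contact_force: [0.4, 1.1, 0.7]
gripper_width: 0.0608
finger_force: 0.0
```

Run:
```python
from h import *
s,im=snap('w6');print(s['t'],s['eef_pos'],s['orientation'],s['contact_force'],s['gripper_width'])
cv2.imwrite('pics/c6.png',cv2.resize(im[120:345,110:410],(800,600),interpolation=cv2.INTER_CUBIC))
```

```text
12.2667 [ 0.56092965 -0.13966787  0.18944804] [ 3.14118724e+00 -3.15879898e-04  2.75427688e+00] [0.42039967 1.11566679 0.71843898] 0.06078301758237045
```

View pics/c6.png

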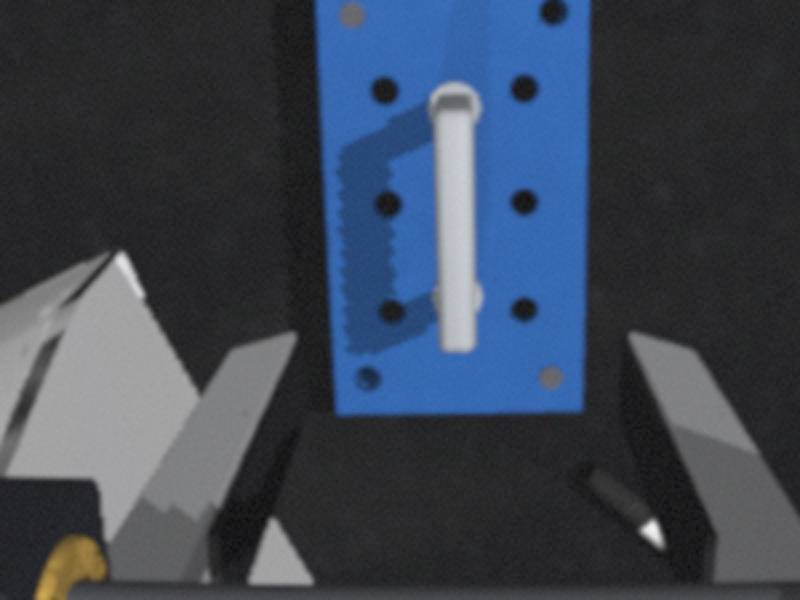

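The crop shows the cover aligned with the tool: ports at (385,90), (525,88), (388,203), (524,202), (392,311) and (524,309), and dowel holes at (553,12) and (367,378). The cover is therefore in the same sense as the block. Next I'll fit its pose.

```bash
cat >> h.py <<'E'
def centroid(g,p,r=7):
    x,y=int(round(p[0])),int(round(p[1]));w=g[y-r:y+r+1,x-r:x+r+1].astype(float)
    k=np.clip(np.median(w)-15-w,0,None);Y,X=np.mgrid[y-r:y+r+1,x-r:x+r+1];return (k*X).sum()/k.sum(),(k*Y).sum()/k.sum()
def rigid(A,B):
    A=np.array(A,float);B=np.array(B,float);ac=(A-A.mean(0))@[1,1j];bc=(B-B.mean(0))@[1,1j];y=np.angle((bc*ac.conj()).sum())
    R=np.array([[np.cos(y),-np.sin(y)],[np.sin(y),np.cos(y)]]);t=B.mean(0)-R@A.mean(0);return y,t,(A@R.T+t-B)*1e3
E
python3 - <<'E'
from h import *
T=np.load('pics/w6.npy');im=cv2.imread('pics/w6.png');s=robot.read_state();g=im[:,:,0]
D=[((553,12),(-66,34)),((367,378),(66,-34)),((385,90),(-40,-24)),((525,88),(-40,24)),((388,203),(0,-24)),((524,202),(0,24)),((392,311),(40,-24)),((524,309),(40,24))]
px=[centroid(g,(110+x*.375,120+y*.375)) for (x,y),_ in D]
B=onplane('wrist',px,.025,T)[:,:2];A=np.array([b for _,b in D])/1e3
y,t,r=rigid(A,B);print(y,t,r.round(1).tolist())
R=Ro.from_euler('xyz',s['orientation']).as_matrix()
print('in tool',(np.r_[t,.025]-s['eef_pos'])@R*1e3, 'yaw tool-pi',s['orientation'][2]-np.pi)
bar=onplane('wrist',[(110+458*.375,120+351*.375),(110+455*.375,120+93*.375)],.071,T);print('bar ends top tool',((bar-s['eef_pos'])@R*1e3).round(1))
E
```

```text
-0.37048704946730704 [ 0.56187528 -0.14263944] [[-0.0, 0.1], [0.1, -0.5], [-0.1, -0.1], [-0.1, -0.0], [0.1, 0.3], [-0.1, -0.0], [0.1, 0.2], [0.0, 0.0]]
in tool [ -2.03377588  -2.3764465  164.49628201] yaw tool-pi -0.3875840994155664
bar ends top tool [[-40.4  -1.3 118.5]
 [ 41.4  -2.1 118.5]]
```

{"method": "carry_out", "body": {
  "steps": [
    [[-0.18,-0.2,1,-0.017],[-0.18,-0.2,3,-0.017],[-0.18,-0.2,6,-0.017],[-0.18,-0.2,9,-0.017],[-0.18,-0.2,11.5,-0.017],[-0.18,-0.2,13,-0.017],[-0.18,-0.2,14,-0.017],[-0.18,-0.2,14.4,-0.017],[-0.18,-0.2,14.4,-0.017],[-0.18,-0.2,14.4,-0.017],[-0.18,-0.2,14.4,-0.017]]
  ]
}}

```text
t: 13.23
eef_pos: [0.5625, -0.1435, 0.0466]
orientation: [3.141, 0.002, 2.769]
contact_force: [-0.1, 1.3, 0.5]
gripper_width: 0.0611
finger_force: 0.0
```

{"method": "carry_out", "body": {
  "steps": [
    [[0,0,0,0],[0,0,0,0],[0,0,0,0],[0,0,0,0],[0,0,0,0],[0,0,0,0],[0,0,0,0],[0,0,0,0],[0,0,0,0],[0,0,0,0],[0,0,0,0]]
  ],
  "hand": -1,
  "grip_force": 40
}}

```text
t: 14.15
eef_pos: [0.5619, -0.1434, 0.0455]
orientation: [3.142, 0.0, 2.769]
contact_force: [-0.1, 0.7, -0.4]
gripper_width: 0.0114
finger_force: 40.0
```

Run:
```python
from h import *
s,im=snap('w7');print(s['t'],s['eef_pos'],s['orientation'],s['contact_force'],s['gripper_width'],s['finger_force'])
# predict port pixels from w6 pose, then refine
T=wristT(s);i=robot.camera_info('wrist');K=np.array([[i['fx'],0,i['cx']],[0,i['fy'],i['cy']],[0,0,1.]])
y,t=-.3705,np.array([.56187,-.14264]);R=np.array([[np.cos(y),-np.sin(y)],[np.sin(y),np.cos(y)]])
A=np.array([(-66,34),(-40,-24),(-40,24),(0,-24),(0,24),(40,-24),(40,24),(66,-34)])/1e3
W=np.c_[A@R.T+t,np.full(8,.025),np.ones(8)];c=(W@np.linalg.inv(T).T)[:,:3]*[1,-1,-1]
p=cv2.projectPoints(c,np.zeros(3),np.zeros(3),K,np.array(i['D']))[0].reshape(-1,2);print(p.round(0).tolist())
g=im[:,:,0]
for q in p:
    x,yy=int(q[0]),int(q[1])
    if 10<x<550 and 10<yy<410: print(q.round(),np.round(centroid(g,q,9),1),g[yy-8:yy+9:8,x-12:x+13:4].tolist())
```

```text
14.15 [ 0.56188042 -0.14341519  0.04548883] [3.14159165e+00 3.56457706e-05 2.76890900e+00] [-0.14317884  0.74225035 -0.43791691] 0.011405552376190108 40.00002980232239
[[350.0, 128.0], [241.0, 177.0], [329.0, 177.0], [243.0, 247.0], [327.0, 247.0], [245.0, 309.0], [325.0, 309.0], [231.0, 346.0]]
[350. 128.] [344.3 127.7] [[241, 236, 167, 144, 225, 243, 243], [232, 44, 47, 96, 115, 194, 243], [241, 218, 115, 123, 185, 243, 243]]
[241. 177.] [239.1 176.9] [[241, 237, 158, 141, 233, 241, 241], [237, 69, 48, 48, 48, 195, 241], [241, 237, 165, 120, 201, 240, 241]]
[329. 177.] [327.  176.8] [[237, 238, 213, 195, 241, 242, 242], [229, 46, 47, 45, 48, 217, 243], [235, 197, 83, 84, 180, 243, 243]]
[243. 247.] [240.7 245.9] [[184, 183, 170, 166, 240, 241, 241], [181, 63, 44, 44, 46, 221, 241], [187, 176, 122, 143, 174, 199, 187]]
[327. 247.] [325. 246.] [[241, 241, 234, 229, 239, 240, 240], [237, 48, 43, 45, 54, 233, 240], [199, 205, 170, 157, 230, 241, 241]]
[245. 309.] [nan nan] [[83, 81, 78, 81, 82, 148, 150], [60, 62, 61, 60, 65, 147, 150], [59, 59, 60, 63, 63, 145, 152]]
[325. 309.] [nan nan] [[197, 95, 96, 93, 96, 109, 115], [187, 57, 62, 62, 62, 61, 62], [137, 53, 61, 63, 58, 64, 62]]
[231. 346.] [231.1 340.4] [[59, 64, 61, 60, 55, 65, 60], [87, 88, 89, 85, 85, 84, 83], [96, 96, 97, 95, 97, 95, 91]]h.py:21: RuntimeWarning: invalid value encountered in scalar divide
  k=np.clip(np.median(w)-15-w,0,None);Y,X=np.mgrid[y-r:y+r+1,x-r:x+r+1];return (k*X).sum()/k.sum(),(k*Y).sum()/k.sum()
```

Run:
```python
from h import *
def fit(name,g,px,A,z,eef,ori):
    T=np.load(f'pics/{name}.npy')
    for _ in range(3): px=[centroid(g,p,9) for p in px]
    W=onplane('wrist',px,z,T);R=Ro.from_euler('xyz',ori).as_matrix()
    y,t,r=rigid(np.array(A)/1e3,W[:,:2]);print(name,'yaw',y,'rel',y-(ori[2]-np.pi),'t',t,'tool',((np.r_[t,z]-eef)@R*1e3).round(2),r.round(1).tolist())
g=cv2.imread('pics/w7.png')[:,:,0]
fit('w7',g,[(344,128),(239,177),(327,177),(241,246),(325,246)],[(-66,34),(-40,-24),(-40,24),(0,-24),(0,24)],.0255,np.array([.56188,-.14341,.0455]),[np.pi,0,2.7689])
# block from w5: caps by circle detect (bright discs) + corners
im=cv2.imread('pics/w5.png');T=np.load('pics/w5.npy');gg=cv2.cvtColor(im,cv2.COLOR_BGR2GRAY)
eef=np.array([.51186,.10228,.16102]);R=Ro.from_euler('xyz',[3.14106,.00245,-2.96837]).as_matrix()
q=lambda x,y:(160+x/2.8,130+y/2.8)
D=[(q(346,226),(-40,-24),.064),(q(519,226),(-40,24),.064),(q(346,361),(0,-24),.064),(q(346,487),(40,-24),.064),(q(265,77),(-80,-46),.045),(q(593,77),(-80,46),.045)]
B=np.array([onplane('wrist',[p],z,T)[0,:2] for p,_,z in D]);y,t,r=rigid(np.array([b for _,b,_ in D])/1e3,B)
print('block',y,t,r.round(1).tolist())
rv=lambda yy,tt:tt+np.array([-.04*np.cos(yy)+.024*np.sin(yy),-.04*np.sin(yy)-.024*np.cos(yy)])
print('well',rv(y,t),'vial cap seen',B[0])
```

```text
w7 yaw -0.36234343494386984 rel 0.010349218645923364 t [ 0.56108388 -0.14377712] tool [ 0.61 -0.63 20.  ] [[0.1, 1.2], [-0.2, -0.8], [-0.4, -0.1], [0.5, -0.4], [0.0, 0.0]]
block 0.17447979204152336 [0.54628437 0.13247075] [[0.4, -0.1], [0.3, 0.4], [0.8, -0.1], [0.8, -0.1], [-1.3, 0.3], [-1.0, -0.5]]
well [0.51105799 0.10189131] vial cap seen [0.51062823 0.1020319 ]
```

Run:
```python
from h import *
def edge(name,c0,c1,r0,r1,slope=0):
    g=cv2.cvtColor(cv2.imread(f'pics/{name}.png'),cv2.COLOR_BGR2GRAY).astype(float);P=[]
    for c in list(range(*c0))+list(range(*c1)):
        col=g[r0:r1,c];k=np.where((col[:-1]<175)&(col[1:]>=175))[0]
        if len(k): k=k[-1];P.append((c,r0+k+(175-col[k])/(col[k+1]-col[k])))
    W=onplane('wrist',P,.045,np.load(f'pics/{name}.npy'))[:,:2]
    L=cv2.fitLine(W.astype(np.float32),cv2.DIST_HUBER,0,.001,.001).ravel()
    d=L[:2]*np.sign(L[1]);n=np.array([d[1],-d[0]]);print(name,len(P),'yaw',np.arctan2(d[1],d[0])-np.pi/2,'edge dist along block x',(W@n).mean().round(4),'res',(W@n).std().round(5));return n
n=edge('w5',(262,290),(338,368),148,166)
n2=edge('w4',(250,290),(350,388),160,176)
y=.173;n=np.array([np.cos(y),np.sin(y)]);print('centre from well', n@[.5113,.1021]+.04, 'from cam', n@[.5463,.1325])
# side edges in w5 (left edge col transition)
g=cv2.cvtColor(cv2.imread('pics/w5.png'),cv2.COLOR_BGR2GRAY).astype(float);T=np.load('pics/w5.npy')
for (a,b,rise) in ((246,266,1),(364,380,0)):
    P=[]
    for r in list(range(161,190))+list(range(215,235)):
        row=g[r,a:b]; row=row if rise else row[::-1]
        k=np.where((row[:-1]<140)&(row[1:]>=140))[0]
        if len(k): k=k[0];f=k+(140-row[k])/(row[k+1]-row[k]);P.append((a+f if rise else b-1-f,r))
    W=onplane('wrist',P,.045,T)[:,:2];L=cv2.fitLine(W.astype(np.float32),cv2.DIST_HUBER,0,.001,.001).ravel();d=L[:2]*np.sign(L[0])
    print('side yaw',np.arctan2(d[1],d[0]),'y-dist',(W@[-np.sin(.173),np.cos(.173)]).mean(),len(P))
print('centre y well', np.array([-np.sin(.173),np.cos(.173)])@[.5113,.1021]+.024)
```

```text
w5 58 yaw 0.17846036 edge dist along block x 0.4822 res 5e-05
w4 78 yaw 0.17641747 edge dist along block x 0.4821 res 4e-05
centre from well 0.5612430394941234 from cam 0.5609535924498907
side yaw 0.17974308 y-dist -0.010407069522367363 49
side yaw 0.17877522 y-dist 0.08263587650567979 49
centre y well 0.03656159937777615
```

{"method": "carry_out", "body": {
  "steps": [
    [[0,0,-0.3,0],[0,0,-1,0],[0,0,-2.5,0],[0,0,-4.5,0],[0,0,-6.5,0],[0,0,-8.5,0],[0,0,-10.5,0],[0.5,1,-12,-0.03],[1.5,3.2,-12,-0.08],[2.5,5.5,-12,-0.14],[3.5,7.8,-12,-0.2],[4.6,10.2,-12,-0.26],[5.7,12.6,-12,-0.32],[6.8,15,-12,-0.38],[7.9,17.4,-12,-0.44],[9,19.8,-12,-0.5],[10,22,-12,-0.53],[10.8,23.8,-12,-0.55],[11.3,24.9,-12,-0.55],[11.4,25.2,-12,-0.55]]
  ]
}}

```text
t: 15.87
eef_pos: [0.5472, 0.1346, 0.1655]
orientation: [3.141, -0.0, -2.963]
contact_force: [-0.1, 0.4, -2.2]
gripper_width: 0.0116
finger_force: 40.0
```

{"method": "carry_out", "body": {
  "steps": [
    [[0,0,0,0],[0,0,0,0],[0,0,0,0],[0,0,0,0]]
  ]
}}

```text
t: 16.2
eef_pos: [0.5476, 0.1315, 0.1655]
orientation: [-3.141, -0.0, -2.966]
contact_force: [0.4, 0.2, -3.5]
gripper_width: 0.0115
finger_force: 40.0
```

Run:
```python
from h import *
s,im=snap('w8');print(s['t'],s['eef_pos'],s['orientation'],s['contact_force'],s['gripper_width'],s['finger_force'])
g=im[:,:,0];px=[(239,177),(327,177),(241,246),(325,246)]
for _ in range(3): px=[centroid(g,p,9) for p in px]
print(np.round(px,1).tolist())
z=s['eef_pos'][2]-.0200;T=wristT(s);W=onplane('wrist',px,z,T);R=Ro.from_euler('xyz',s['orientation']).as_matrix()
y,t,r=rigid(np.array([(-40,-24),(-40,24),(0,-24),(0,24)])/1e3,W[:,:2]);print('cover cam',y,t,r.round(1).tolist(),((np.r_[t,z]-s['eef_pos'])@R*1e3).round(2),'tool yaw',(s['orientation'][2]+np.pi))
```

```text
16.2 [0.54761531 0.13146934 0.16551319] [-3.14118819e+00 -3.13362053e-05 -2.96627325e+00] [ 0.37359549  0.21744322 -3.46801982] 0.011509378519059522 39.99912679195404
[[233.0, 183.2], [332.6, 182.6], [239.0, 252.8], [317.8, 257.1]]
cover cam 0.1377196913603611 [0.55137222 0.12931488] [[-0.6, 2.5], [2.5, -3.1], [-0.3, -1.1], [-1.6, 1.7]] [-3.32 -2.77 20.  ] tool yaw 0.17531940055851347
```

Run:
```python
from h import *
for n in('w7','w8'):
    im=cv2.imread(f'pics/{n}.png');h=cv2.cvtColor(im,cv2.COLOR_BGR2HSV);m=cv2.inRange(h,(98,120,60),(125,255,255))
    top=[int(np.argmax(m[:,c]>0)) for c in (230,260,285,310,340)]
    rows=[(r,int(np.nonzero(m[r])[0].min()),int(np.nonzero(m[r])[0].max())) for r in (130,160,200,230)]
    print(n,top,rows)
print(robot.read_state()['eef_pos'])
```

```text
w7 [101, 101, 101, 101, 101] [(130, 195, 371), (160, 197, 369), (200, 198, 367), (230, 200, 365)]
w8 [101, 101, 103, 101, 101] [(130, 195, 371), (160, 196, 369), (200, 199, 367), (230, 201, 365)]
[0.54759676 0.13169248 0.16550082]
```

{"method": "carry_out", "body": {
  "steps": [
    [[0,0.1,0.3,0],[0,0.1,0.8,0],[0,0.1,1.5,0],[0,0.1,2.2,0],[0,0.1,2.8,0],[0,0.1,3.3,0],[0,0.1,3.6,0],[0,0.1,3.6,0],[0,0.1,3.6,0],[0,0.1,3.6,0]]
  ]
}}

```text
t: 17.08
eef_pos: [0.5475, 0.1337, 0.1297]
orientation: [-3.142, 0.0, -2.964]
contact_force: [-0.4, 0.3, -2.7]
gripper_width: 0.0118
finger_force: 40.0
```

{"method": "carry_out", "body": {
  "steps": [
    [[0,-0.06,0,0],[0,-0.06,0.1,0],[0,-0.06,0.2,0],[0,-0.06,0.2,0],[0,-0.06,0.2,0]]
  ]
}}

```text
t: 17.5
eef_pos: [0.5474, 0.1331, 0.1274]
orientation: [-3.141, -0.0, -2.964]
contact_force: [-0.2, -0.3, -3.8]
gripper_width: 0.0117
finger_force: 40.0
```

Position is good; I'll lower slowly over the dowel tips.

{"method": "carry_out", "body": {
  "steps": [
    [[0,0,0.1,0],[0,0,0.2,0],[0,0,0.3,0],[0,0,0.4,0],[0,0,0.5,0],[0,0,0.6,0],[0,0,0.7,0],[0,0,0.8,0],[0,0,0.8,0]]
  ]
}}

```text
t: 18.25
eef_pos: [0.5473, 0.1331, 0.1192]
orientation: [-3.141, -0.0, -2.964]
contact_force: [-0.8, 0.1, -2.5]
gripper_width: 0.0116
finger_force: 40.0
```

{"method": "carry_out", "body": {
  "steps": [
    [[0,0,0.12,0],[0,0,0.24,0],[0,0,0.36,0],[0,0,0.48,0],[0,0,0.6,0],[0,0,0.72,0],[0,0,0.84,0],[0,0,0.96,0],[0,0,0.96,0]]
  ]
}}

```text
t: 19.0
eef_pos: [0.5473, 0.1331, 0.1096]
orientation: [-3.141, -0.0, -2.964]
contact_force: [-0.0, -0.8, -3.6]
gripper_width: 0.0117
finger_force: 40.0
```

{"method": "carry_out", "body": {
  "steps": [
    [[0,0,0.15,0],[0,0,0.3,0],[0,0,0.45,0],[0,0,0.6,0],[0,0,0.75,0],[0,0,0.9,0],[0,0,1.05,0],[0,0,1.2,0],[0,0,1.35,0],[0,0,1.5,0],[0,0,1.6,0],[0,0,1.7,0],[0,0,1.8,0],[0,0,1.8,0],[0,0,1.8,0]]
  ]
}}

```text
t: 20.25
eef_pos: [0.5474, 0.1331, 0.0918]
orientation: [-3.141, -0.0, -2.964]
contact_force: [-0.2, -0.4, -3.5]
gripper_width: 0.0116
finger_force: 40.0
```

{"method": "carry_out", "body": {
  "steps": [
    [[0,0,0.05,0],[0,0,0.1,0],[0,0,0.15,0],[0,0,0.2,0],[0,0,0.2,0],[0,0,0.2,0]]
  ]
}}

```text
t: 20.75
eef_pos: [0.5475, 0.1331, 0.0905]
orientation: [3.141, 0.0, -2.964]
contact_force: [-4.8, -0.3, 9.3]
gripper_width: 0.0117
finger_force: 40.0
```

The cover made contact at exactly the expected height. Now to release and retreat.

{"method": "carry_out", "body": {
  "steps": [
    [[0,0,0,0],[0,0,0,0],[0,0,0,0],[0,0,0,0],[0,0,0,0],[0,0,-0.5,0],[0,0,-1.5,0],[0,0,-3,0],[0,0,-5,0],[0,0,-7,0],[0,0,-9,0],[0,0,-10,0],[0,0,-10,0],[0,0,-10,0]]
  ],
  "hand": -0.2,
  "grip_force": 8
}}

```text
t: 21.92
eef_pos: [0.5474, 0.1332, 0.19]
orientation: [3.141, 0.001, -2.964]
contact_force: [0.6, -0.5, -0.4]
gripper_width: 0.0378
finger_force: 0.0
```

Run:
```python
from h import *
s,im=snap('w9');T=wristT(s);print(s['t'],s['eef_pos'],s['orientation'],s['contact_force'],s['gripper_width'])
h=cv2.cvtColor(im,cv2.COLOR_BGR2HSV)
red=cv2.inRange(h,(0,150,90),(8,255,255))|cv2.inRange(h,(172,150,90),(180,255,255))
n,l,st,ce=cv2.connectedComponentsWithStats(red)
for k in range(1,n):
    if st[k,4]>30:print('red',st[k],ce[k],onplane('wrist',[ce[k]],.093,T))
m=cv2.inRange(h,(98,120,60),(125,255,255));n,l,st,ce=cv2.connectedComponentsWithStats(m)
k=1+np.argmax(st[1:,4]);print('blue',st[k]);B=l==k
rows=[r for r in range(st[k,1]+15,st[k,1]+100,5)]
L=onplane('wrist',[(np.nonzero(B[r])[0].min(),r) for r in rows],.070,T);Rr=onplane('wrist',[(np.nonzero(B[r])[0].max()+1,r) for r in rows],.070,T)
cols=range(st[k,0]+25,st[k,0]+st[k,2]-25,5);N=onplane('wrist',[(c,np.argmax(B[:,c])) for c in cols],.070,T)
ax=np.array([np.cos(.177),np.sin(.177)]);ay=np.array([-ax[1],ax[0]])
for nm,Q in(('L',L),('R',Rr),('N',N)):
    d=cv2.fitLine(Q[:,:2].astype(np.float32),cv2.DIST_HUBER,0,.001,.001).ravel();print(nm,np.arctan2(d[1],d[0]),'x',(Q[:,:2]@ax).mean().round(4),'y',(Q[:,:2]@ay).mean().round(4))
```

```text
21.9167 [0.54741299 0.13321358 0.19003339] [ 3.14137080e+00  6.99129830e-04 -2.96423116e+00] [ 0.56271185 -0.52488417 -0.36761577] 0.03782713073621794
red [222  51  18  18 253] [230.66403162  59.45454545] [[0.4443951  0.07685235 0.093     ]]
blue [  223   104   121   191 16792]
L 0.18142231 x 0.5244 y -0.0126
R 0.17606607 x 0.5243 y 0.0813
N -1.3911996 x 0.482 y 0.0342
```

The cover's edges line up with the block. The knob is at (231,59), i.e. a clip angle of about -0.43. I'll take hold of the knob from above.

{"method": "carry_out", "body": {
  "steps": [
    [[1,-0.3,0,0],[3,-1,0,0],[5.5,-1.8,0,0],[8,-2.6,0,0],[10,-3.3,0,0],[11.1,-3.63,0.5,0],[11.1,-3.63,2.5,0],[11.1,-3.63,5,0],[11.1,-3.63,7.5,0],[11.1,-3.63,9.5,0],[11.1,-3.63,10.5,0],[11.1,-3.63,10.9,0],[11.1,-3.63,10.9,0],[11.1,-3.63,10.9,0]]
  ]
}}

```text
t: 23.13
eef_pos: [0.4447, 0.0777, 0.0814]
orientation: [-3.142, 0.0, -2.964]
contact_force: [-0.1, 0.1, -0.2]
gripper_width: 0.0376
finger_force: 0.0
```

{"method": "carry_out", "body": {
  "steps": [
    [[0,0,0,0],[0,0,0,0],[0,0,0,0],[0,0,0,0],[0,0,0,0],[0,0,0,0],[0,0,0,0]]
  ],
  "hand": -1,
  "grip_force": 8
}}

```text
t: 23.72
eef_pos: [0.4447, 0.0778, 0.0811]
orientation: [-3.142, 0.0, -2.964]
contact_force: [-0.3, -1.0, 5.1]
gripper_width: 0.0115
finger_force: 8.0
```

{"method": "carry_out", "body": {
  "steps": [
    [[-0.38,-0.15,0,0],[-0.88,-0.29,0,0],[-1.48,-0.36,0,0],[-2.07,-0.35,0,0],[-2.66,-0.24,0,0],[-3.23,-0.05,0,0],[-3.77,0.22,0,0],[-4.25,0.57,0,0],[-4.68,0.99,0,0],[-5.04,1.47,0,0],[-5.33,2.0,0,0],[-5.53,2.56,0,0],[-5.65,3.15,0,0],[-5.67,3.63,0,0],[-5.67,3.63,0,0],[-5.67,3.63,0,0]]
  ]
}}

```text
t: 25.05
eef_pos: [0.4952, 0.1239, 0.0811]
orientation: [-3.141, 0.002, -2.964]
contact_force: [5.6, -1.7, 1.6]
gripper_width: 0.0113
finger_force: 8.0
```

{"method": "carry_out", "body": {
  "steps": [
    [[0,0,0,0],[0,0,0,0],[0,0,0,0],[0,0,0,0],[0,0,-0.5,0],[0,0,-2,0],[0,0,-4,0],[0,0,-7,0],[0,0,-10,0],[0,0,-12,0],[0,0,-12,0],[0,0,-12,0],[0,0,-12,0]]
  ],
  "hand": -0.4
}}

```text
t: 26.13
eef_pos: [0.4935, 0.1235, 0.2004]
orientation: [-3.142, -0.001, -2.964]
contact_force: [0.7, 0.9, -0.8]
gripper_width: 0.0282
finger_force: 0.0
```

Run:
```python
from h import *
s,im=snap('w10');T=wristT(s);print(s['t'],s['eef_pos'],s['contact_force'],s['gripper_width'])
h=cv2.cvtColor(im,cv2.COLOR_BGR2HSV)
red=cv2.inRange(h,(0,150,90),(8,255,255))|cv2.inRange(h,(172,150,90),(180,255,255))
n,l,st,ce=cv2.connectedComponentsWithStats(red)
for k in range(1,n):
    if st[k,4]>30:
        q=onplane('wrist',[ce[k]],.094,T)[0,:2];d=q-[.4545,.1165];print('knob',q,np.linalg.norm(d),'clip',np.arctan2(d[1],d[0])+np.pi/2-.177)
m=cv2.inRange(h,(98,120,60),(125,255,255));n,l,st,ce=cv2.connectedComponentsWithStats(m)
k=1+np.argmax(st[1:,4]);B=l==k
cols=[c for c in range(st[k,0]+12,st[k,0]+st[k,2]-12,4)];N=onplane('wrist',[(c,np.argmax(B[:,c])) for c in cols],.070,T)
ax=np.array([np.cos(.177),np.sin(.177)]);print('near edge',np.median(N[:,:2]@ax),st[k])
for r in range(st[k,1]+15,st[k,1]+90,25):
    a=np.nonzero(B[r])[0];e=onplane('wrist',[(a.min(),r),(a.max()+1,r)],.07,T)[:,:2]@[-ax[1],ax[0]];print(e.round(4))
```

```text
26.1333 [0.49352395 0.12351553 0.20041004] [ 0.65563321  0.85486305 -0.82910411] 0.02822732144728392
knob [0.49380444 0.1229803 ] 0.039835072163516554 clip 1.5572007101854102
near edge 0.47970224931038535 [  227   170   113   170 10752]
[-0.0131  0.0815]
[-0.013   0.0815]
[-0.013   0.0815]
```

```bash
python3 -c "
from plant import robot
print(robot.hand_in())"
```

```text
the job is handed in; nothing more can be done
None
```

I handed the job in at about 26 s: the vial is home in the empty well, the cover rests flush over both dowels, and the clip measures about 1.56 rad, at its stop; the hand-in returned no verdict.

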